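# Release the orange dice with the rocker

## Task

With a fingertip, press down the paddle of the rocking lever on the lane that holds the orange dice, and keep it down while its gate is up until all three orange dice have slid into the blue tray of the caddy; then let the lever come back so that the gate is shut again. Do not handle the dice or open the lids, leave the ivory dice and their lever alone, and leave everything else on the table where it stands.

Things in the scene. Friction and masses are not known exactly. Their poses are not given: they have to be found in the camera images.
- caddy: Wooden dice caddy, fixed. Origin on the table, midway between its two dice lanes; x points the way the dice run (roughly away from the robot), y across the lanes, z up. Base 285 long (x -95 to 190), 190 wide. Tiers with drawer fronts stand at the -x end, two equal lanes side by side on top at y = 40 and -40; which colour is on which side varies.
- tray (a point): Middle of the near (chute) edge of the floor of the landing tray at the +x end of the caddy: glossy blue, slick, inside 105 long (x 79 to 184 of the caddy) by 178 wide, sloping down 12 degrees on to the far wall: floor 34 above the table at the chute, 12 at the far wall; rim 55. Dice end against the far wall or on the slope. Axes as the caddy's.
- lane_orange: Lane with the orange dice: slick black chute, 30 wide inside, sloping down 30 degrees to +x and ending just above the tray floor, with clear walls and a clear lid (lid top 140 above the table). Origin 10 above the table below the lane's middle line, axes as the caddy's.
- lane_ivory: The same lane with the ivory dice.
- rocker_orange (a joint): Dark wooden rocking lever of the orange dice's lane; rad. 0 = at rest, gate down; grows as its paddle is pressed down, stop at 0.35. Pivot 152 above the table, 80 further along caddy x than the paddle's middle. Dice pass under the gate from about 0.2 on. A spring returns it to 0; pressing takes about 2 N at first, 4 N at the stop.
- paddle_orange (a point): Middle of the top face of the press paddle of the orange dice's lever: dark wooden pad, orange top, 34 (along x) by 36 (across), 10 thick; top 158 above the table at rest, 27 lower at the stop. It overhangs the caddy's -x (robot) end, only table below. Axes at rest as the caddy's. The two levers' paddles lie side by side along y, 80 apart, 44 between edges.
- gate_orange (a point): Middle of the lower edge of the gate at the other end of that lever, a dark flap 27 wide across the chute, which stops the dice; 3 above the chute at rest. It moves up and forward (+x) when the paddle is pressed.
- rocker_ivory (a joint): The same lever on the lane holding the ivory dice, same values; to be left alone.
- paddle_ivory (a point): Middle of the top face of the paddle of the ivory dice's lever, like the orange one's but with an ivory top; not to be pressed.
- lid_orange (a joint): Clear acrylic lid, 78 x 42 x 4, hinged along one side over the orange dice; rad, 0 = shut, grows as it opens. Shut from the start.
- lid_ivory (a joint): The same lid over the ivory dice.
- die_orange_1: Orange die, 22 cube, 13 g or so, origin at its centre; number 1 counted uphill from the gate, in single file in its chute under the lid at the start. Lying in the tray its centre is 23 to 45 above the table.
- die_orange_2: Orange die, 22 cube, 13 g or so, origin at its centre; number 2 counted uphill from the gate, in single file in its chute under the lid at the start. Lying in the tray its centre is 23 to 45 above the table.
- die_orange_3: Orange die, 22 cube, 13 g or so, origin at its centre; number 3 counted uphill from the gate, in single file in its chute under the lid at the start. Lying in the tray its centre is 23 to 45 above the table.
- die_ivory_1: Ivory die, 22 cube, 13 g or so, origin at its centre; number 1 counted uphill from the gate, in single file in its chute under the lid at the start.
- die_ivory_2: Ivory die, 22 cube, 13 g or so, origin at its centre; number 2 counted uphill from the gate, in single file in its chute under the lid at the start.
- die_ivory_3: Ivory die, 22 cube, 13 g or so, origin at its centre; number 3 counted uphill from the gate, in single file in its chute under the lid at the start.
- coaster_a: White and blue round ceramic coaster, 94 across, 8 thick, beside the caddy, under the tea glass. Origin: centre of the underside.
- tea_glass: Empty cut tea glass, waisted, 58 across the rim, 92 tall, standing on a coaster. Origin: centre of the underside.
- dice_cup: Red silicone dice cup, upright beside the caddy, 78 across, 100 tall. Origin: centre of the underside.
- coaster_b: The other coaster, alone on the table, 94 across, 8 thick.
- sugar_bowl: White sugar bowl, 100 across, 55 tall. Origin: centre of the underside.
- remote: Black remote control, 170 x 45 x 18, lying flat. Origin: centre of the underside.
Things that resemble listed ones, but are neither listed nor needed, are in the scene too. What is shaped like the tea_glass but green or yellow is not meant.

How it is judged:
By the outcome, as a careful person would: the job done as asked, in the order asked, and still so for the second after the job is handed in, with the robot touching nothing.
It also fails if it takes over 29 s, if anything falls off the work surface, if the arm or the gripper's body presses on something with over 40 N, if the wrist force passes 120 N, or if a joint passes its speed limit or range.

## Robot

A 6-joint arm with a two-finger parallel gripper is mounted at the origin on the work surface. World frame = base frame: x ahead of the robot, y to its left, z up, the work surface at z = 0. Lengths are in m, angles in rad, forces in N, time in s.
With the tool pointing down it reaches from about 0.35 to 0.975 m from the base axis. Payload 4.9 kg.
Tool frame: the origin (TCP) lies on the centre line of the jaws, within the pads' length; the fingertips stand 22 mm ahead of it and the grasp point (between the pads) lies 3 mm ahead of it (manip.tcp_to_tips is the distance from the TCP to the fingertips, in m); z points along the fingers, x is the direction in which the jaws open and shut, and the axes are right-handed (so a half turn about z gives the same grasp; the last joint's range is limited). The gripper opens to 85 mm and grips with 20 to 120 N. Pads are 22 mm wide; open, the fingers measure 114 mm over their backs; the gripper's body (76 mm by 85 mm) begins 54 mm behind the grasp point. The pads swing forward as they close: fully open they stand 13 mm farther back than shut.
Start: joints at [-1.35, 0.053, 1.613, -0, 1.476, -0.119], TCP at [0.208, -0.589, 0.253] pointing down, gripper open.
Joint ranges: [-3.01, 3.01], [-1.01, 2.22], [0.06, 2.58], [-1.02, 4.17], [0.09, 2.62], [-3.14, 3.14]. Speed limits (rad/s): [2.57, 2.57, 3.14, 3.14, 3.14, 3.14].

## Interface

Orientations are given as a unit quaternion [w, x, y, z].
In Python, from plant import manip gives the robot as it stands.
- The arm moves only by the shell command python3 -m pendant 'ROWS'. ROWS is a JSON object of lists of equal length, an entry for each row: "linear": the shift along the tool's x, y, z in cm, a list of three; "rotation": the turn, a rotation vector about the tool's x, y, z in degrees, a list of three; "grip": the closure, from 0 (fully open) to 1 (shut). A call has exactly 10 rows; each row is the pose to reach, as a shift and turn from the pose commanded when the call began, along the tool's axes at that moment; what a row does not reach only later rows make up. A row lasts 1/12 s, in which the tool goes at most 41.7 mm and 7.16 degrees, less where a joint would pass 70% of its speed; a pose out of reach is approached as far as the arm can. A call with a gripper value outside its range is refused whole. The fingers move at their own pace and stop on an object; the grip force is fixed at half the most. Time passes only in rows, so rows that repeat a pose let the fingers close, or fill a call up. It gives the time, the measured TCP pose, the force and the opening at its end, in the units of the state.
- manip.state(): the state, without advancing time (a new reading comes with each control period).
- manip.grab_frame(name): name is "scene" or "top" or "wrist"; returns the picture (384x512x3 uint8, red, green, blue); there is no depth.
- manip.calibration(name): a dict with "fx", "fy", "cx", "cy" (pixels), "k1" (the pictures are not rectified: a ray, as slopes to the right and down, at radius r is drawn at 1 + k1 r^2 times it, then the intrinsics apply), "cam_to_world" (4x4, takes a point from camera to world coordinates). Camera axes: x right, y up, looking along -z (the intrinsics and any distortion apply to the point x, -y, -z); pixel columns grow to the right and rows downward; lengths in m; the calibration is good to about 2 mm. A picture is of the moment at which its call begins: read the wrist's pose just before it. calibration takes no time and is no camera call; for the wrist camera it gives the pose at the moment of the call.
- manip.job_done(): hands the job in, once; it reports no verdict.
The state is a dict: "time": time; "joint_pos": joint angles; "joint_vel": joint speeds; "joint_efforts": joint torques, N m; "tool_pos": TCP position; "tool_rot": TCP orientation; "contact_force": force on the tool from outside, world axes, zero at the start; "ft_torque": the same for the moment, N m; "gripper_width": opening from 0.0 (shut) to 1.0 (fully open).
Only numpy, scipy, OpenCV 4.12 (cv2) and the standard library are available. Lean on these libraries where they do the work, as an engineer would, in place of code of your own. Each camera call takes 0.05 s, during which the arm holds its last target. There are 200 camera calls.

## Working session

There is one attempt and no reset: what is moved stays moved. The work goes in short steps, Python scripts to look and compute and a shell command to move; the robot and the scene stay as the last step left them, time stands still between calls to the robot, and variables do not carry over. Pictures are saved under pics/ and viewed, about 8 in all and at most 12, crops included, and the job is handed in when it is done.

```bash
mkdir -p pics
python3 - <<'E'
from plant import manip
import cv2
for n in("scene","top"):
    cv2.imwrite(f"pics/{n}0.png",cv2.resize(manip.grab_frame(n)[:,:,::-1],(800,600),interpolation=cv2.INTER_CUBIC))
    print(n,manip.calibration(n))
s=manip.state();print(s,manip.tcp_to_tips)
E
```

```text
scene {'fx': 359.1902215171336, 'fy': 359.1902215171336, 'cx': 253.7558743062753, 'cy': 188.643125828845, 'k1': -0.07898851301952982, 'cam_to_world': array([[ 0.6930398 , -0.52925671,  0.48947234,  1.11888021],
       [ 0.72087916,  0.51386795, -0.46505158, -0.52958839],
       [-0.00539248,  0.67514966,  0.73766107,  0.94306598],
       [ 0.        ,  0.        ,  0.        ,  1.        ]])}
top {'fx': 371.06035077382734, 'fy': 371.06035077382734, 'cx': 250.90513589865265, 'cy': 191.2740536352935, 'k1': -0.046444425205095854, 'cam_to_world': array([[-2.68504937e-02,  9.81379111e-01, -1.90194878e-01,
         3.14792037e-01],
       [-9.99629151e-01, -2.72238397e-02,  6.50010076e-04,
        -2.17153788e-03],
       [-4.53992856e-03,  1.90141798e-01,  9.81746141e-01,
         1.31310965e+00],
       [ 0.00000000e+00,  0.00000000e+00,  0.00000000e+00,
         1.00000000e+00]])}
{'time': 0.1, 'joint_pos': array([-1.35000113e+00,  5.33316270e-02,  1.61411469e+00,  7.79233231e-06,
        1.47602342e+00, -1.19005582e-01]), 'joint_vel': array([ 0.00050907,  0.00016378, -0.00396222,  0.00093779,  0.00104604,
       -0.00155907]), 'joint_efforts': array([ 5.44491595e-04, -3.94901597e+01, -3.71365178e+01, -1.14683126e-04,
        3.83053586e-03, -7.67466133e-06]), 'tool_pos': array([ 0.20819835, -0.58876148,  0.25218573]), 'tool_rot': array([-6.31908425e-04,  8.16485576e-01, -5.77365070e-01, -6.93954376e-04]), 'contact_force': array([-0.63733563,  0.09283346, -0.33623869]), 'ft_torque': array([-0.03223809, -0.01708953, -0.04825918]), 'gripper_width': 0.9983281984303479} 0.022
```

View pics/scene0.png

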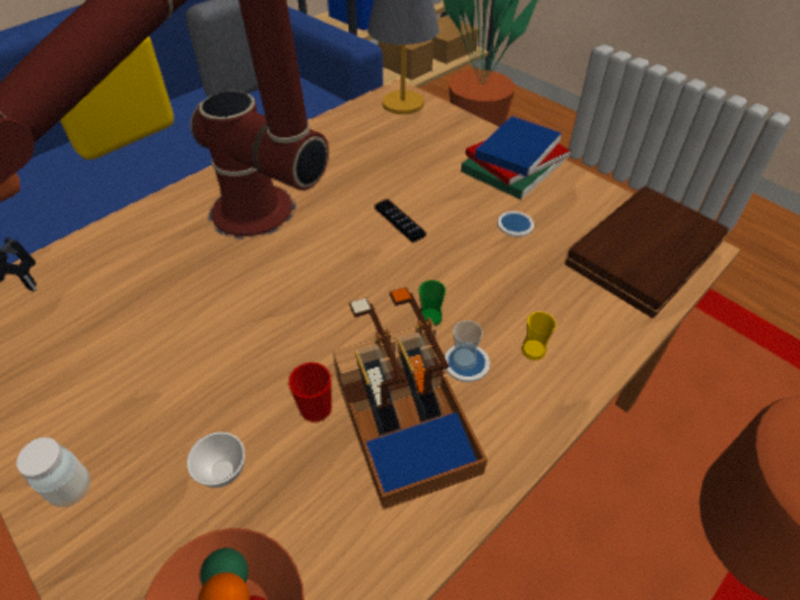

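View pics/top0.png

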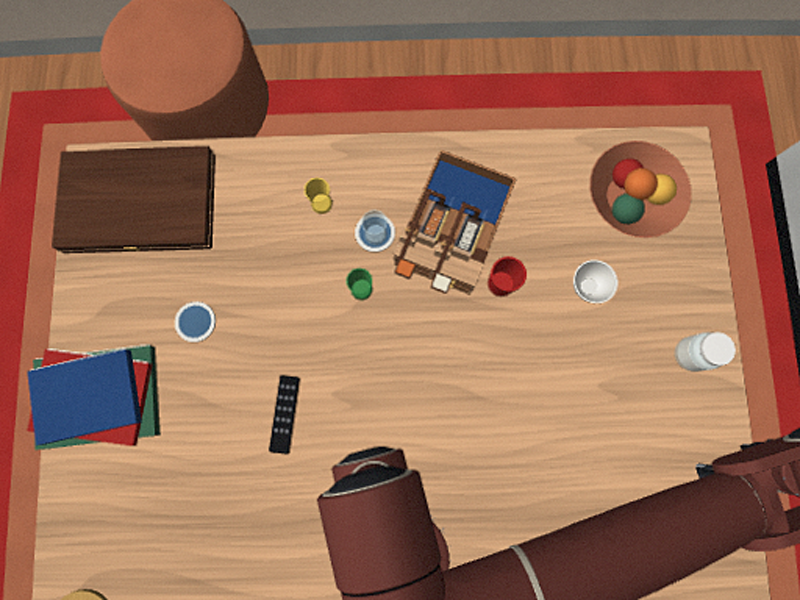

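The scene view shows the caddy with an orange pad at (401,296) and an ivory pad at (361,307), with the dice at (418,372) and (375,385). The top view shows the orange pad at (404,269) and the ivory pad at (441,284). Other things that could be mistaken for it are the orange fruit at (640,184) and the ivory pad. The green glass stands at (360,284), near the orange pad. Next I'll take one close crop from each camera.

```bash
python3 - <<'E'
import cv2,numpy as np
a=cv2.imread("pics/scene0.png")[270:470,320:500];b=cv2.imread("pics/top0.png")[145:305,340:540]
a=cv2.resize(a,(540,600),interpolation=cv2.INTER_CUBIC)[:, :400] if 0 else cv2.resize(a,(360,400),interpolation=cv2.INTER_CUBIC)
b=cv2.resize(b,(440,352),interpolation=cv2.INTER_CUBIC)
o=np.zeros((400,800,3),np.uint8);o[:,:360]=a;o[:352,360:]=b
cv2.imwrite("pics/crop.png",o)
E
cat > h.py <<'E'
import numpy as np,cv2
from plant import manip
def K(c): return np.array([[c["fx"],0,c["cx"]],[0,c["fy"],c["cy"]],[0,0,1]])
def ray(c,uv):
    x=cv2.undistortPoints(np.array([[uv]],float),K(c),np.array([c["k1"],0,0,0,0]))[0,0]
    T=c["cam_to_world"]; return T[:3,3],T[:3,:3]@[x[0],-x[1],-1]
def at(c,uv,z):
    o,d=ray(c,uv); return o+d*(z-o[2])/d[2]
def proj(c,P):
    T=c["cam_to_world"]; p=(np.atleast_2d(P)-T[:3,3])@T[:3,:3]; s=np.c_[p[:,0],-p[:,1]]/-p[:,2:]
    r=(s**2).sum(1,keepdims=True); return s*(1+c["k1"]*r)*[c["fx"],c["fy"]]+[c["cx"],c["cy"]]
E
python3 - <<'E'
from h import *
f=512/800
for n,pts in(("scene",[(401,296),(361,307)]),("top",[(404.5,268.5),(441.5,284)])):
    im=cv2.imread(f"pics/{n}0.png"); c=manip.calibration(n)
    hsv=cv2.cvtColor(im,cv2.COLOR_BGR2HSV)
    for i,p in enumerate(pts):
        x,y=map(int,p); w=hsv[y-14:y+15,x-14:x+15].astype(int)
        m=(w[...,0]<16)&(w[...,1]>190)&(w[...,2]>130) if i==0 else (w[...,1]<70)&(w[...,2]>150)
        ys,xs=np.nonzero(m); q=np.array([xs.mean()+x-14,ys.mean()+y-14])
        print(n,i,m.sum(),q,at(c,(q+.5)*f-.5,.158))
E
```

```text
scene 0 174 [400.55172414 293.79310345] [ 0.6006436  -0.02728298  0.158     ]
scene 1 154 [360.11688312 305.14285714] [ 0.56871437 -0.10148629  0.158     ]
top 0 5 [402.6 270.4] [ 0.59796815 -0.02560357  0.158     ]
top 1 204 [441.02941176 282.10784314] [ 0.57122537 -0.10326204  0.158     ]
```

View pics/crop.png

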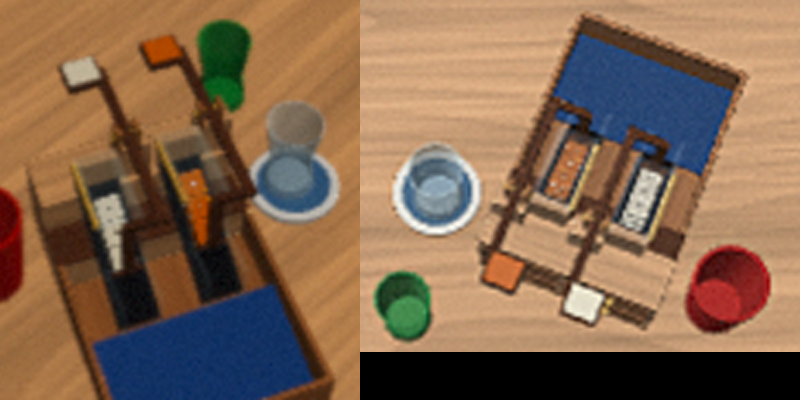

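The close crop shows the orange pad (crop left, 161,49) on an arm that runs to the gate in front of the orange dice. The ivory pad's arm runs to the ivory dice. I choose the orange pad, at about (0.60, -0.027), and now compute the shift.

Run:
```python
from h import *
from scipy.spatial.transform import Rotation as R
f=.64
for n,l in(("scene",[(400.5,294.5),(361,306)]),("top",[(405,268.2),(441.8,282.7),(715,350)])):
    c=manip.calibration(n)
    for p in l: print(n,p,at(c,(np.array(p)+.5)*f-.5,.158).round(4))
s=manip.state();q=s["tool_rot"];Rm=R.from_quat(np.r_[q[1:],q[0]]).as_matrix()
print(Rm.round(3),s["tool_pos"])
P=np.array([.602,-.027,.215])
print("shift cm",(Rm.T@(P-s["tool_pos"])*100).round(2))
y=np.array([.0305,.075]);print("caddy yaw",np.degrees(np.arctan2(-y[0],y[1])),"toolx yaw",np.degrees(np.arctan2(Rm[1,0],Rm[0,0])))
```

```text
scene (400.5, 294.5) [ 0.6019 -0.0286  0.158 ]
scene (361, 306) [ 0.5715 -0.1017  0.158 ]
top (405, 268.2) [ 0.6025 -0.0307  0.158 ]
top (441.8, 282.7) [ 0.5699 -0.1048  0.158 ]
top (715, 350) [ 0.4159 -0.6519  0.158 ]
[[ 0.333 -0.943 -0.   ]
 [-0.943 -0.333  0.002]
 [-0.002 -0.    -1.   ]] [ 0.20819835 -0.58876148  0.25218573]
shift cm [-39.83 -55.85   3.81]
caddy yaw -22.129936731762022 toolx yaw -70.53087996309023
```

```bash
python3 -m pendant '{"linear":[[0,0,-3],[-2,-3,-4],[-4,-6,-4],[-6,-8.5,-4],[-8,-11.3,-4],[-10,-14,-4],[-12,-17,-4],[-14,-19.7,-4],[-16,-22.5,-4],[-18,-25.3,-4]],"rotation":[[0,0,0],[0,0,-3],[0,0,-6],[0,0,-9],[0,0,-12],[0,0,-15],[0,0,-18],[0,0,-21],[0,0,-24],[0,0,-24]],"grip":[1,1,1,1,1,1,1,1,1,1]}'
python3 - <<'E'
from h import *
from scipy.spatial.transform import Rotation as R
s=manip.state();q=s["tool_rot"];Rm=R.from_quat(np.r_[q[1:],q[0]]).as_matrix()
print(s["time"],s["tool_pos"],s["gripper_width"],(Rm.T@(np.array([.602,-.029,.21])-s["tool_pos"])*100).round(2),np.degrees(np.arctan2(Rm[1,0],Rm[0,0])))
E
```

```text
time: 0.93
tool_pos: [0.3873, -0.3335, 0.2928]
tool_rot: [-0.0, 0.919, -0.394, -0.0]
contact_force: [2.1, -0.5, -0.4]
gripper_width: -0.001
0.9333 [ 0.38731337 -0.33353314  0.29279668] -0.000712891532000688 [ -7.27 -36.54   8.29] -46.4482675259949
```

```bash
python3 -m pendant '{"linear":[[-0.7,-3.7,0],[-1.4,-7.4,0],[-2.2,-11,0],[-2.9,-14.7,0],[-3.7,-18.3,0],[-4.4,-22,0],[-5.1,-25.6,1],[-5.8,-29.2,3],[-6.6,-32.9,5],[-7.3,-36.5,7]],"rotation":[[0,0,-3],[0,0,-6],[0,0,-9],[0,0,-12],[0,0,-15],[0,0,-18],[0,0,-21],[0,0,-24],[0,0,-24],[0,0,-24]],"grip":[1,1,1,1,1,1,1,1,1,1]}'
python3 - <<'E'
from h import *
from scipy.spatial.transform import Rotation as R
s=manip.state();q=s["tool_rot"];Rm=R.from_quat(np.r_[q[1:],q[0]]).as_matrix()
print(s["time"],s["tool_pos"],s["contact_force"],(Rm.T@(np.array([.602,-.029,.185])-s["tool_pos"])*100).round(2),np.degrees(np.arctan2(Rm[1,0],Rm[0,0])))
a=manip.grab_frame("scene");b=manip.grab_frame("wrist")
a=cv2.resize(a[140:300,180:340],(400,400),interpolation=cv2.INTER_CUBIC);b=cv2.resize(b,(400,300))
o=np.zeros((400,800,3),np.uint8);o[:,:400]=a;o[:300,400:]=b;cv2.imwrite("pics/hov.png",o[...,::-1])
E
```

```text
time: 1.77
tool_pos: [0.6015, -0.0302, 0.2231]
tool_rot: [0.0, 0.981, -0.195, 0.0]
contact_force: [-0.0, 0.0, 0.8]
gripper_width: 0.002
1.7667 [ 0.60146739 -0.03021944  0.22305057] [-0.01272538  0.02543128  0.77211585] [ 0.   -0.13  3.81] -22.504829512110977
```

View pics/hov.png

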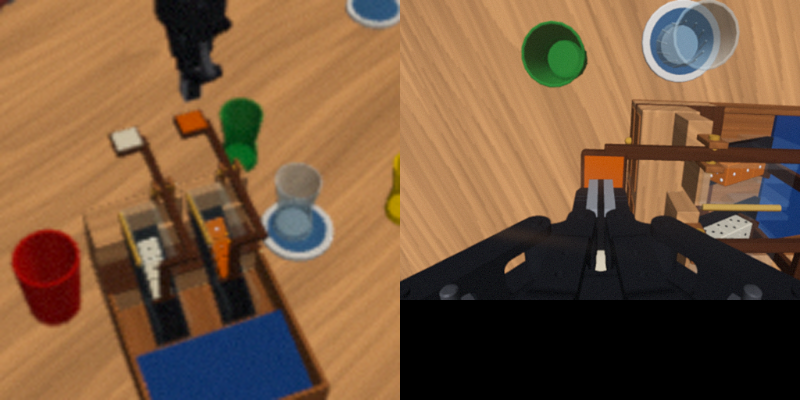

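The tips hover over the orange pad. In the wrist half of the picture, the pad spans x 582–624 and its top edge is at row 152. I'll check the pad centre from this view before pressing.

```bash
python3 - <<'E'
from h import *
c=manip.calibration("wrist")
print([at(c,np.array(p)*1.28,.158).round(4) for p in((182,153),(224,154),(203,153.5))])
print(proj(c,[[.602,-.029,.158]])/1.28)
E
python3 -m pendant '{"linear":[[0,-0.1,1],[0,-0.1,2],[0,-0.1,3],[0,-0.1,3.8],[0,-0.1,4.2],[0,-0.1,4.2],[0,-0.1,4.2],[0,-0.1,4.2],[0,-0.1,4.2],[0,-0.1,4.2]],"rotation":[[0,0,0],[0,0,0],[0,0,0],[0,0,0],[0,0,0],[0,0,0],[0,0,0],[0,0,0],[0,0,0],[0,0,0]],"grip":[1,1,1,1,1,1,1,1,1,1]}'
```

```text
[array([ 0.5921, -0.0112,  0.158 ]), array([ 0.62  , -0.0233,  0.158 ]), array([ 0.606 , -0.0173,  0.158 ])]
[[203.90137451 169.49669948]]
time: 2.7
tool_pos: [0.6015, -0.0313, 0.1827]
tool_rot: [-0.0, 0.981, -0.195, 0.001]
contact_force: [0.6, 0.7, 0.6]
gripper_width: 0.001
```

The wrist view puts the pad centre at about (0.599, -0.034), within 5 mm of the tip. Now I press.

```bash
python3 -m pendant '{"linear":[[0,0,0.5],[0,0,1],[0,0,1.5],[0,0,2],[0,0,2.4],[0,0,2.7],[0,0,2.7],[0,0,2.7],[0,0,2.7],[0,0,2.7]],"rotation":[[0,0,0],[0,0,0],[0,0,0],[0,0,0],[0,0,0],[0,0,0],[0,0,0],[0,0,0],[0,0,0],[0,0,0]],"grip":[1,1,1,1,1,1,1,1,1,1]}'
python3 - <<'E'
from h import *
a=manip.grab_frame("scene");b=manip.grab_frame("top")
a=cv2.resize(a[160:330,200:330],(400,523),interpolation=cv2.INTER_CUBIC);b=cv2.resize(b[90:200,230:350],(400,367),interpolation=cv2.INTER_CUBIC)
o=np.zeros((523,800,3),np.uint8);o[:,:400]=a;o[:367,400:]=b;cv2.imwrite("pics/press.png",o[...,::-1])
E
```

```text
time: 3.53
tool_pos: [0.6011, -0.0311, 0.1551]
tool_rot: [0.0, 0.981, -0.195, -0.0]
contact_force: [0.5, -0.9, 4.6]
gripper_width: -0.001
```

View pics/press.png

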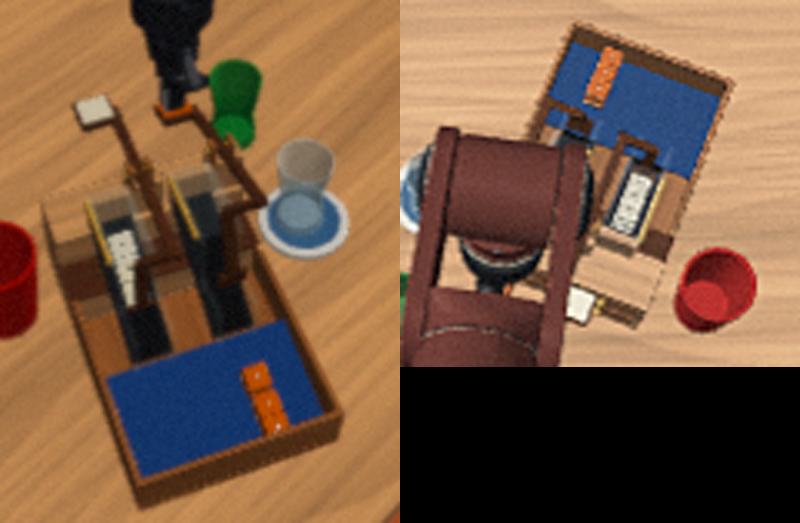

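All three orange dice lie in the tray, at scene crop (257,377), (267,405) and (276,425). The orange chute is empty, and the ivory dice are still behind their gate. Now I release the lever by lifting straight up.

```bash
python3 -m pendant '{"linear":[[0,0,-0.5],[0,0,-1],[0,0,-1.5],[0,0,-2],[0,0,-2.5],[0,0,-3.5],[0,0,-5.5],[0,0,-8],[0,0,-10],[0,0,-10]],"rotation":[[0,0,0],[0,0,0],[0,0,0],[0,0,0],[0,0,0],[0,0,0],[0,0,0],[0,0,0],[0,0,0],[0,0,0]],"grip":[1,1,1,1,1,1,1,1,1,1]}'
python3 -m pendant '{"linear":[[0,0,0],[0,0,0],[0,0,0],[0,0,0],[0,0,0],[0,0,0],[0,0,0],[0,0,0],[0,0,0],[0,0,0]],"rotation":[[0,0,0],[0,0,0],[0,0,0],[0,0,0],[0,0,0],[0,0,0],[0,0,0],[0,0,0],[0,0,0],[0,0,0]],"grip":[1,1,1,1,1,1,1,1,1,1]}'
python3 - <<'E'
from h import *
a=manip.grab_frame("scene");b=manip.grab_frame("top")
a=cv2.resize(a[160:330,200:330],(400,523),interpolation=cv2.INTER_CUBIC);b=cv2.resize(b[60:230],(400,133)) if 0 else cv2.resize(b[60:240,140:440],(400,240),interpolation=cv2.INTER_CUBIC)
o=np.zeros((523,800,3),np.uint8);o[:,:400]=a;o[:240,400:]=b;cv2.imwrite("pics/end.png",o[...,::-1])
E
```

```text
time: 4.47
tool_pos: [0.6038, -0.0318, 0.2614]
tool_rot: [0.0, 0.981, -0.195, 0.005]
contact_force: [0.5, -0.9, 2.2]
gripper_width: -0.001
time: 5.3
tool_pos: [0.6012, -0.0312, 0.255]
tool_rot: [0.0, 0.981, -0.195, 0.0]
contact_force: [-0.2, -0.5, -0.1]
gripper_width: 0.001
```

View pics/end.png

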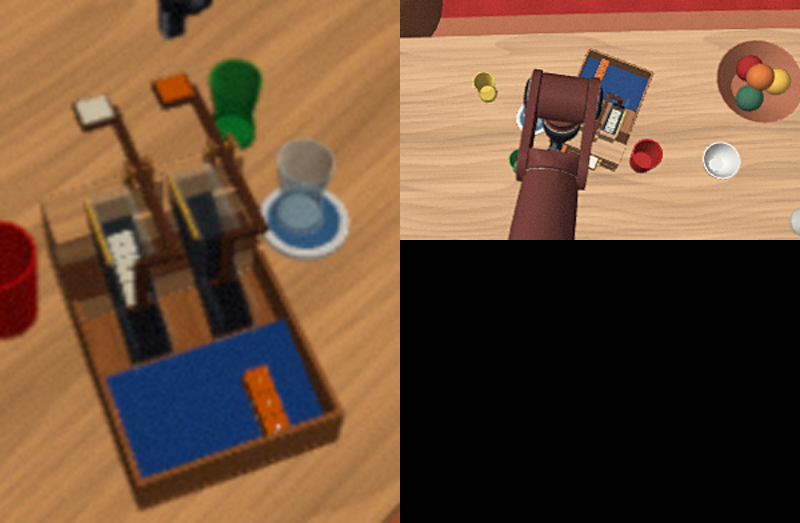

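The orange pad is back up at crop (174,88), level with the ivory one, and its gate is down. The three dice lie in the tray against the far wall, the ivory lane is untouched, and the tip is clear.

```bash
python3 -c "
from plant import manip
print(manip.job_done())"
```

```text
the job is handed in; nothing more can be done
None
```

The job is done and handed in. With the gripper shut, I pressed the orange lever's paddle down about 25 mm (contact force about 4.6 N) and held it until all three orange dice had slid into the blue tray. I then lifted straight off.

The last pictures show:
- **Orange lane:** the paddle is back at rest, the gate is down, and the three dice lie in the tray in a line from the far wall.
- **Ivory lane:** the dice and lever look unmoved.
- **Surroundings:** the other objects near the caddy stand where they were. The arm partly hid the glasses in the last top view, but the scene view shows the tea glass and the green glass in place.
- **Robot:** the fingertips are about 7 cm above the paddle with the contact force near zero, at 5.3 s.

The only disagreement was in the paddle position, where the three cameras differed by up to about 5 mm. That stayed well within the paddle's size, and no check failed.

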